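# Set a cover board for its cut on the lever trimmer

## Task

Set up the grey cover board on the lever trimmer for its cut: push it with the fingers until its far long edge lies square against the fence along the far side of the bed, and its red trim line lies right over the cutting edge on the bed's left side (as the robot sees it), so that only the waste strip beyond the line overhangs. Only push or slide the board flat on the bed: do not pick it up, lift it or tip it off. Leave the raised blade arm and all the other things on the bench alone.

Things in the scene. Friction and masses are not known exactly. Their poses are not given: they have to be found in the camera images.
- bed_corner (a point): Point of the fixed trimmer on the bed's top face, where the fence's inner face meets the cutting edge. Axes: x along the cutting edge towards the fence, y along the fence and out past the cutting edge, z up. The cutting edge (steel strip, the bed's left side) runs 355 mm along -x; past it (y above 0) is only the bench, 30 mm lower. The fence is an aluminium strip, x 0 to 25 mm, 10 mm high, 380 mm along -y.
- trimmer: The lever trimmer, fixed: a dark green bed with a pale printed grid, 380 x 380 mm, top 30 mm above the bench. Origin: centre of the underside; axes as bed_corner, which lies at x 165, y 190, z 30 mm. The bed is clear of fixed parts but for the fence and the hand guard. The blade arm's pivot stands outside the cutting edge, 14 mm past the fence's inner face.
- guard (a point): Middle of the clear upright hand guard of the trimmer: a sheet 3 mm thick and 340 mm long, parallel to the cutting edge and 30 mm inside it. Its lower edge is 16 mm over the bed (the board passes under it), its upper edge 61 mm over the bed. A black post, 12 mm square, carries each end, one on the bed's near edge and one on the fence.
- blade_arm (a joint): Hinge of the trimmer's blade arm, which stands raised just outside the cutting edge from its pivot at the fence end, 480 mm long with a black grip at its top. 0 = fully raised (80 degrees above level, leaning to the near side), growing to 1.35 rad as it is lowered; it stays where it is left by friction. Starts between 0 and 0.25. Leave it alone.
- blade_grip (a point): Middle of the black grip at the top of the blade arm, 28 mm thick and 110 mm long, some 430 mm from the pivot. Leave it alone.
- board: Grey millboard, 150 mm along x, 210 along y, 4 thick, 0.12 kg, loose and flat on the bed; origin: centre of the underside. Far long edge at x = +75 mm. Red trim line across it at y = +70 mm, 2 mm wide, 35 mm from its left short end. Starts wholly on the bed, 10 to 90 mm from the fence, turned up to 0.2 rad, its line 55 to 160 mm inside the cutting edge. Set right, its axes are those of bed_corner.
- line_far (a point): End of the board's red line at the far long edge (board x = +75, y = +70 mm), on the top face (4 mm above the underside). Belongs right above bed_corner.
- line_near (a point): Other end of the red line, at the near long edge (board x = -75, y = +70 mm), on the top face.
- back_corner (a point): Corner of the board at its far long edge and right, trailing short end (board x = +75, y = -105 mm), on the top face.
- weight: Brass weight with a knob, 42 mm across, 54 mm tall, 0.4 kg, standing on the near right part of the bed; origin at the centre of its underside. Leave alone.
- pencil: Flat red carpenter's pencil, 170 x 13 x 8 mm, lying on the near part of the bed; origin on its underside near the middle, x along it to its point. Leave alone.
- scissors: Scissors with blue handles lying flat on the bench, 185 mm long, 75 mm wide and 10 mm high; origin on the underside near the pivot, x towards the points. Leave alone.
- tape_gun: Hand tape dispenser lying on its red side, 61 mm high, roll 92 mm across, cream handle to -x, 250 mm long over all; origin on the underside near the roll's axis. Leave alone.
- glue: White glue bottle with an orange cap, 56 mm across, 150 mm tall, standing on the bench; origin at the centre of its underside. Leave alone.
- book_low: Maroon book with gilt page edges, 165 x 235 x 36 mm, lying on the bench, the lower of two; origin at the centre of its underside. Leave alone.
- book_top: The same kind of book, lying on top of book_low; origin at the centre of its underside. Leave alone.

How it is judged:
By the outcome, as a careful person would: the job done as asked, in the order asked, and still so for the second after the job is handed in, with the robot touching nothing.
It also fails if it takes over 54 s, if anything falls off the work surface, if the arm or the gripper's body presses on something with over 40 N, if the wrist force passes 120 N, or if a joint passes its speed limit or range.

## Robot

A 6-joint arm with a two-finger parallel gripper is mounted at the origin on the work surface. World frame = base frame: x ahead of the robot, y to its left, z up, the work surface at z = 0. Lengths are in m, angles in rad, forces in N, time in s.
With the tool pointing down it reaches from about 0.25 to 0.775 m from the base axis. Payload 4 kg.
Tool frame: the origin (TCP) lies on the centre line of the jaws, within the pads' length; the fingertips stand 25 mm ahead of it and the grasp point (between the pads) lies 6 mm ahead of it; z points along the fingers, y is the line along which they close (so a half turn about z gives the same grasp; the last joint's range is limited). The gripper opens to 94 mm and grips with 3 to 60 N. Pads are 16 mm wide; open, the fingers measure 119 mm over their backs; the gripper's body (75 mm by 177 mm) begins 78 mm behind the grasp point.
Start: joints at [-1.302, 0.087, 1.371, -0, 1.684, -0.103], TCP at [0.2, -0.512, 0.231] pointing down, gripper open.
Joint ranges: [-3.1, 3.1], [-0.76, 2.03], [0.27, 2.55], [-1.08, 4.22], [0.17, 2.65], [-2.57, 2.57]. Speed limits (rad/s): [2.79, 2.79, 3.14, 3.14, 3.14, 3.14].

## Interface

Orientations are given as [roll, pitch, yaw] about the fixed x, y, z axes, in that order (R = Rz(yaw) Ry(pitch) Rx(roll)).
In Python, from bench import robot, imaging gives the robot as it stands. The module is installed in compiled form; this text tells all that it offers.
- The arm moves only by the tool drive_tool, never from a script. Its argument "series" is a list of rows, each a list of 3 entries, a list of its own where there are three numbers: the finger opening in m, from 0 to 0.094, then the shift along the tool's x, y, z in m, then the turn, a rotation vector about the tool's x, y, z in rad. A call has 1 to 5 rows; each row is the pose to reach, as a shift and turn from the pose commanded when the call began, along the tool's axes at that moment; what a row does not reach only later rows make up. A row lasts 1/8 s, in which the tool goes at most 62.5 mm and 10.7 degrees, less where a joint would pass 70% of its speed; a pose out of reach is approached as far as the arm can. A call with a gripper value outside its range is refused whole. The fingers move at their own pace and stop on an object; the grip force is fixed at half the most. Time passes only in rows, so rows that repeat a pose let the fingers close. It gives the time, the measured TCP pose, the force, the opening and the grip force at its end, in the units of the state.
- robot.get_obs(): the state, without advancing time (a new reading comes with each control period).
- imaging.snapshot(name): name is "side" or "top"; returns the picture (480x640x3 uint8, red, green, blue); there is no depth.
- imaging.get_calibration(name): a dict with "intrinsics" (3x3 intrinsics, pixels), "position" and "rotation" of the camera in the world. Camera axes: x right, y up, looking along -z (the intrinsics and any distortion apply to the point x, -y, -z); pixel columns grow to the right and rows downward; lengths in m; the calibration is good to about 2 mm. A picture is of the moment at which its call begins. get_calibration takes no time and is no camera call.
- robot.close_job(): hands the job in; it is judged then, once.
The state is a dict: "time": time; "joint_positions": joint angles; "qvel": joint speeds; "joint_torque": joint torques, N m; "tool_pos": TCP position; "ee_rot": TCP orientation; "wrist_force": force on the tool from outside, world axes, zero at the start; "wrist_torque": the same for the moment, N m; "width": finger opening in m; "finger_force": force on a finger pad.
Only numpy, scipy, OpenCV 4.12 (cv2) and the standard library are available. Lean on these libraries where they do the work, as an engineer would, in place of code of your own. Each camera call takes 0.05 s, during which the arm holds its last target. There are 200 camera calls.

## Working session

There is one attempt and no reset: what is moved stays moved. The work goes in short steps, Python scripts to look and compute and a tool call to move; the robot and the scene stay as the last step left them, time stands still between calls to the robot, and variables do not carry over. Pictures are saved under pics/ and viewed, at most 10 in all, crops included, and the job is handed in when it is done.

Besides the shell and the picture viewer there is one more tool, called after "Request:" by a JSON object that holds its "method" and its "body". drive_tool: Moves the arm, as the interface text tells. Its arguments: {"type":"object","properties":{"series":{"type":"array"}},"required":["series"]}

```bash
mkdir -p pics
cat > h.py <<'E'
import numpy as np, cv2
from bench import robot, imaging
def cal(n):
    c=imaging.get_calibration(n); return np.array(c["intrinsics"]),np.array(c["position"]),np.array(c["rotation"]),c
def ray(n,uv,z):
    K,p,R,c=cal(n)
    if R.ndim!=2: raise SystemExit(str(c))
    uv=np.atleast_2d(np.array(uv,float))
    d=np.c_[uv,np.ones(len(uv))]@np.linalg.inv(K).T
    d=np.c_[d[:,0],-d[:,1],-d[:,2]]@R.T
    return p+d*((z-p[2])/d[:,2])[:,None]
def proj(n,P):
    K,p,R,c=cal(n); q=(np.atleast_2d(P)-p)@R; q=np.c_[q[:,0],-q[:,1],-q[:,2]]@K.T
    return q[:,:2]/q[:,2:]
def snap(n,f):
    im=cv2.cvtColor(imaging.snapshot(n),cv2.COLOR_RGB2BGR); cv2.imwrite(f,im); return im
E
python3 - <<'E'
from h import *
for n in("top","side"):
    snap(n,f"pics/{n}0.png"); print(cal(n)[3])
o=robot.get_obs(); print(o["time"],o["tool_pos"],o["ee_rot"],o["wrist_force"],o["width"])
E
```

```text
{'intrinsics': array([[546.10377526,   0.        , 313.9256253 ],
       [  0.        , 546.10377526, 237.96117843],
       [  0.        ,   0.        ,   1.        ]]), 'position': array([ 0.24317619, -0.00214648,  1.72403396]), 'rotation': array([ 0.20307877, -0.00582866, -1.51179548])}
{'intrinsics': array([[599.87845079,   0.        , 314.57447589],
       [  0.        , 599.87845079, 245.07624526],
       [  0.        ,   0.        ,   1.        ]]), 'position': array([-0.01951183, -1.23481458,  1.34447811]), 'rotation': array([ 0.89581522, -0.0035771 , -0.4184224 ])}
0.1 [ 0.19967289 -0.51198995  0.22943374] [-3.13958319e+00 -1.85065637e-04  3.71806756e-01] [-0.30711621  0.01310734 -0.22103194] 0.09418081735929539
```

View pics/top0.png

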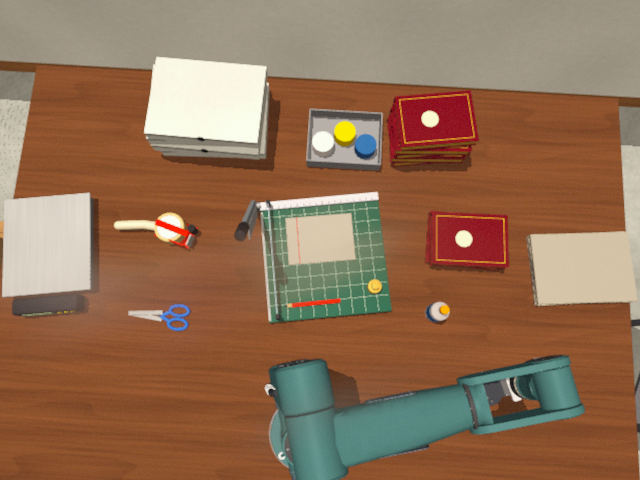

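View pics/side0.png

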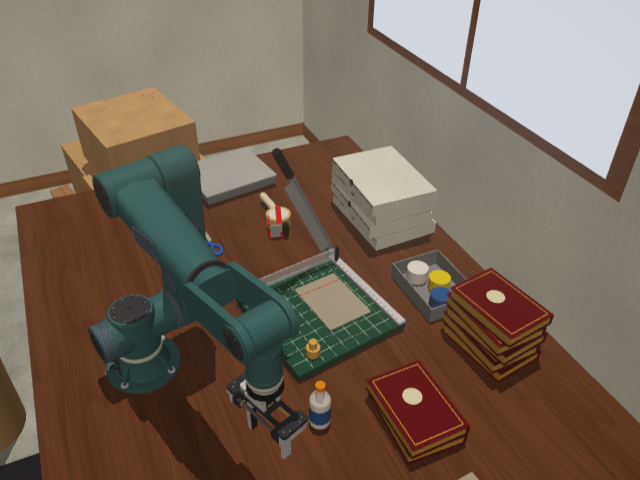

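The top view shows the trimmer at about columns 262–390, rows 195–320. The board's corners are near (286,217) and (354,263), with the red line at column 298. The fence is the white strip along the top, the pencil is at (314,302) and the weight at (375,286). I'll measure these in enlarged crops.

```bash
python3 - <<'E'
s=open('h.py').read()
s=s.replace('    if R.ndim!=2: raise SystemExit(str(c))\n','').replace('return np.array(c["intrinsics"]),np.array(c["position"]),np.array(c["rotation"]),c','r=Rotation.from_euler("xyz",c["rotation"]).as_matrix(); return np.array(c["intrinsics"]),np.array(c["position"]),r,c').replace('import numpy','from scipy.spatial.transform import Rotation\nimport numpy',1)
open('h.py','w').write(s)
E
python3 - <<'E'
from h import *
im=cv2.imread('pics/top0.png')[188:328,250:400]; cv2.imwrite('pics/c1.png',cv2.resize(im,None,fx=4.2,fy=4.2,interpolation=cv2.INTER_NEAREST))
im=cv2.imread('pics/side0.png')[240:385,240:410]; cv2.imwrite('pics/c2.png',cv2.resize(im,None,fx=4,fy=4,interpolation=cv2.INTER_NEAREST))
print(proj("top",[[0.2,-.512,.231]]), ray("top",[[265,205],[378,197],[269,320],[390,313]],.03))
b=cv2.cvtColor(cv2.imread('pics/top0.png'),cv2.COLOR_BGR2HSV)
for q in [(320,230),(350,240),(320,200),(267,280),(285,250),(298,240),(278,240),(300,280)]: print(q,b[q[1],q[0]])
E
```

```text
[[501.31484821 378.53837925]] [[ 0.69023252  0.17146703  0.03      ]
 [ 0.73879049 -0.18938964  0.03      ]
 [ 0.32693532  0.13110496  0.03      ]
 [ 0.37034709 -0.23943868  0.03      ]]
(320, 230) [ 19  50 218]
(350, 240) [ 18  51 215]
(320, 200) [  9  16 249]
(267, 280) [ 23  27 197]
(285, 250) [ 47  51 129]
(298, 240) [ 10  91 227]
(278, 240) [ 51  47 148]
(300, 280) [ 51  60 131]
```

View pics/c1.png

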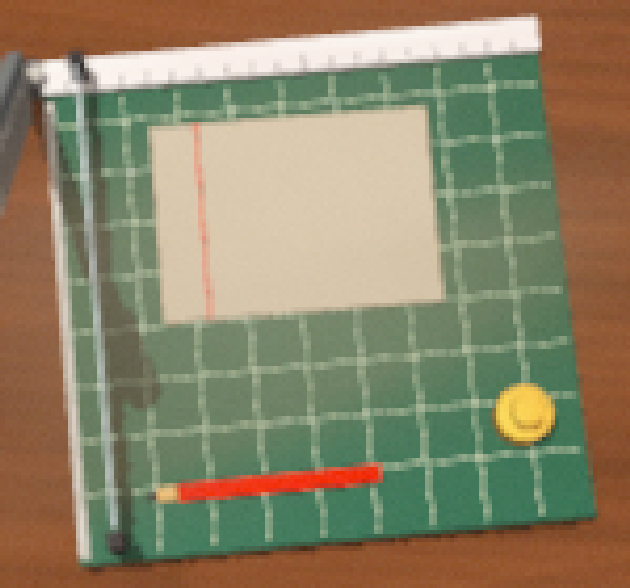

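View pics/c2.png

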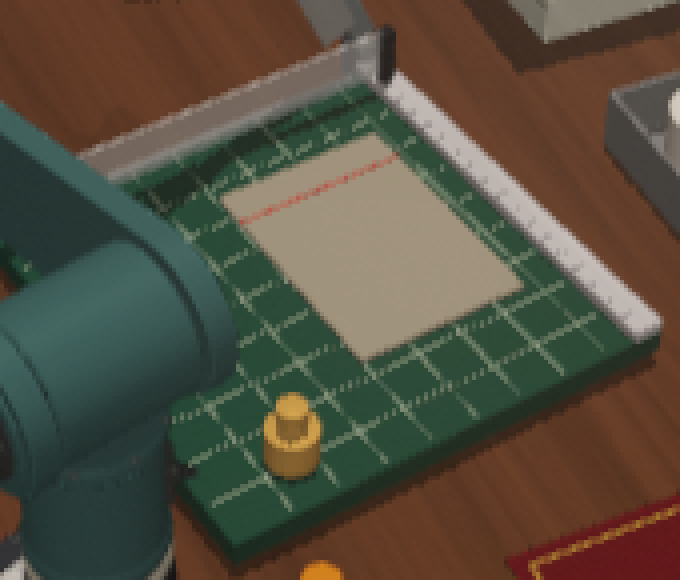

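The crops show the board clear of the fence by about 50 px in the 4.2x view, turned only slightly from the grid. The steel strip's outer edge runs from (43,95) to (80,562) and the red line from (196,124) to (211,318) in the top crop. Next I fit these edges to sub-pixel precision.

```bash
cat >> h.py <<'E'
def edge(im,p0,p1,half=4,kind="grad",ch=None,n=60):
    """sub-pixel line fit near p0-p1 -> two end points"""
    g=im.astype(np.float32); g=g.mean(2) if ch is None else ch(g)
    p0,p1=np.array(p0,float),np.array(p1,float); t=(p1-p0)/np.linalg.norm(p1-p0); nn=np.array([-t[1],t[0]])
    s=np.arange(-half,half+.01,.25); A=[]
    for a in np.linspace(0.04,.96,n):
        q=p0+a*(p1-p0)+s[:,None]*nn
        v=cv2.remap(g,q[:,0].astype(np.float32)[None],q[:,1].astype(np.float32)[None],cv2.INTER_LINEAR)[0]
        w=np.abs(np.gradient(v)) if kind=="grad" else np.clip(v-np.median(v),0,None)
        w[w<.5*w.max()]=0
        k=w.argmax(); w[np.abs(np.arange(len(s))-k)>6]=0
        if w.sum()>0: A.append((p0+a*(p1-p0)+(w@s/w.sum())*nn))
    A=np.array(A,np.float32); vx,vy,x,y=cv2.fitLine(A,cv2.DIST_HUBER,0,.01,.001).ravel()
    d=np.array([vx,vy]);o=np.array([x,y]); d*=np.sign(d@t)
    return np.array([o+d*((p0-o)@d),o+d*((p1-o)@d)])
red=lambda g:g[...,2]-g[...,1]
def X(a,b):
    l=np.cross(np.cross([*a[0],1],[*a[1],1]),np.cross([*b[0],1],[*b[1],1])); return l[:2]/l[2]
E
cat > m0.py <<'E'
from h import *
import json
im=cv2.imread('pics/top0.png'); c=lambda x,y:(250+(x+.5)/4.2-.5,188+(y+.5)/4.2-.5)
gr=lambda g:g[...,2]   # red channel
L=edge(im,c(53,190),c(78,530),3,ch=gr); N=edge(im,c(130,560),c(590,516),4,ch=gr); Rr=edge(im,c(543,70),c(592,500),4,ch=gr)
F=edge(im,c(130,85),c(530,52),2.5,ch=gr); FT=edge(im,c(130,50),c(530,18),3,ch=lambda g:g[...,0])
w=lambda l,z:ray("top",l,z)[:,:2]
def dist(P,l): t=(l[1]-l[0])/np.linalg.norm(l[1]-l[0]); return (P-l[0])@np.array([-t[1],t[0]])
def ang(l): d=l[1]-l[0]; return np.degrees(np.arctan2(d[1],d[0]))
Lw,Nw,Rw,Fw,FTw=w(L,.03),w(N,.03),w(Rr,.03),w(F,.03),w(FT,.04)
print("ang L R",ang(Lw),ang(Rw)," N F FT",ang(Nw)+90,ang(Fw)+90,ang(FTw)+90)
print("LR",dist(Rw,Lw),"NF",dist(Nw,Fw),"F-FT",dist(Fw,FTw))
cor=ray("top",[X(L,F)],.03)[0]; print("corner",cor)
B=[edge(im,c(*a),c(*b),3,ch=lambda g:g[...,0]+g[...,2]) for a,b in [((155,127),(425,105)),((165,320),(440,300)),((430,110),(443,295)),((150,130),(162,318))]]
Bw=[w(l,.034) for l in B]; print("board ang",ang(Bw[0])+90,ang(Bw[1])+90,ang(Bw[2])+180,ang(Bw[3])+180)
rl=edge(im,c(197,128),c(211,314),3,"line",red); rw=w(rl,.034); print("red ang",ang(rw)+180)
for nm,a,b in [("far",rl,B[0]),("near",rl,B[1]),("back",B[2],B[0]),("nb",B[2],B[1]),("fl",B[3],B[0])]:
    print(nm,ray("top",[X(a,b)],.034)[0,:2])
E
python3 m0.py
```

```text
ang L R -171.07153454103516 -171.09205568231013  N F FT 8.766175616518439 8.880201169515871 8.87445801105899
LR [0.371761   0.37164346] NF [-0.35920022 -0.35987443] F-FT [-0.02558677 -0.025556  ]
corner [0.67269597 0.17934396 0.03      ]
board ang 8.200303527321608 8.650869141150778 7.789209974235945 8.07671145890393
red ang 8.157908705817704
far [0.6566784  0.06997812]
near [0.50566915 0.04833059]
back [ 0.68177627 -0.10418248]
nb [ 0.53199044 -0.12467185]
fl [0.65160535 0.10518135]
```

Request:
{"method": "drive_tool", "body": {"series": [[0.08,[0.045,-0.035,0],[0,0,0.043]],[0.08,[0.09,-0.07,0],[0,0,0.087]],[0.08,[0.135,-0.105,0],[0,0,0.13]],[0.08,[0.18,-0.14,0],[0,0,0.174]],[0.08,[0.224,-0.174,0],[0,0,0.217]]]}}

```text
time: 0.72
tool_pos: [0.3457, -0.2671, 0.2301]
ee_rot: [-3.141, 0.0, 0.153]
wrist_force: [0.6, -1.2, 0.0]
width: 0.0802
finger_force: 0.0
```

```bash
cat > st.py <<'E'
from h import *
import sys
# bed frame: yaw 8.9 deg, corner estimate
Y=np.radians(8.9); u=np.array([np.cos(Y),np.sin(Y)]); v=np.array([-u[1],u[0]]); C=np.array([.6715,.1872])
o=robot.get_obs(); p=np.array(o["tool_pos"]); 
R=Rotation.from_euler("xyz",o["ee_rot"]).as_matrix()
print("t",round(o["time"],2),"tcp",p.round(4),"rpy",np.round(o["ee_rot"],4),"bed xy mm",((p[:2]-C)@np.c_[u,v]*1e3).round(1),"F",np.round(o["wrist_force"],1),"w",round(o["width"],4))
if len(sys.argv)>2:
    t=C+u*float(sys.argv[1])/1e3+v*float(sys.argv[2])/1e3; d=np.r_[t,float(sys.argv[3])/1e3]-p
    print("tool delta mm",(R.T@d*1e3).round(1))
E
python3 st.py -183 -180 231
python3 - <<'E'
from h import *
im=cv2.imread('pics/top0.png')
# red-channel profile across steel strip and fence
for y in (250,270,290): print(y,im[y,258:275,2],im[y,258:275,1])
for x in (300,330,360): print(x,im[190:214,x,2],im[190:214,x,1])
E
```

```text
t 0.72 tcp [ 0.3457 -0.2671  0.2301] rpy [-3.1412e+00  1.0000e-04  1.5310e-01] bed xy mm [-392.1 -398.4] F [ 0.6 -1.2  0. ] w 0.0802
tool delta mm [ 208.6 -218.9   -0.9]
250 [146 147 145 147 145 194 215 178 117 107 109 103 104 174 166 111 107] [100 101  98 101  97 179 206 177 131 126 122 103  99 176 166 105 103]
270 [142 143 143 142 144 143 169 202 201 156 106 111 109 105 142 160 136] [ 94  98  98  96 100  98 136 187 195 161 127 128 128 126 159 171 139]
290 [144 141 141 140 139 139 140 142 193 215 186 125 107 103 103 103 158] [ 94  91  93  94  92  92  94  95 178 205 183 141 125 124 124 122 171]
300 [148 149 150 150 153 150 144 144 186 235 250 250 250 250 249 250 216 117
  78  84  83  86  87  88] [ 88  90  89  88  89  89  87  87 150 219 239 239 239 240 240 240 207 124
 114 125 124 125 125 124]
330 [148 147 148 150 149 170 228 249 249 249 248 248 249 228 162  86  88  86
  89  87  90 132 137 131] [ 90  87  90  95  92 122 214 243 242 239 238 238 238 217 155 112 124 122
 123 121 122 157 159 153]
360 [141 144 146 222 250 249 248 248 238 233 226 176  86  78  80  81  79  77
 143 138  83  82  77  78] [ 87  88  89 207 242 242 238 237 229 222 216 169 110 116 121 121 119 120
 165 162 122 120 120 118]
```

Request:
{"method": "drive_tool", "body": {"series": [[0.08,[0.036,-0.043,0],[0,0,0]],[0.08,[0.072,-0.086,0],[0,0,0]],[0.08,[0.108,-0.129,0],[0,0,0]],[0.08,[0.144,-0.172,0],[0,0,0]],[0.08,[0.181,-0.216,0],[0,0,0]]]}}

```text
time: 1.35
tool_pos: [0.4913, -0.0259, 0.2301]
ee_rot: [3.141, 0.0, 0.155]
wrist_force: [0.4, -0.8, 0.1]
width: 0.0806
finger_force: 0.0
```

Request:
{"method": "drive_tool", "body": {"series": [[0.08,[0,0,0.05],[0,0,0]],[0.08,[0,0,0.1],[0,0,0]],[0.08,[0,0,0.14],[0,0,0]],[0.08,[0,0,0.16],[0,0,0]],[0.08,[0,0,0.166],[0,0,0]]]}}

```text
time: 1.98
tool_pos: [0.4893, -0.0274, 0.0623]
ee_rot: [-3.14, 0.004, 0.155]
wrist_force: [0.7, 0.2, 0.6]
width: 0.08
finger_force: 0.0
```

```bash
python3 st.py
python3 - <<'E'
from h import *
im=snap("side","pics/side1.png"); cv2.imwrite('pics/c3.png',cv2.resize(im[180:390,200:440],None,fx=3,fy=2.8,interpolation=cv2.INTER_CUBIC)); im=snap("top","pics/top1.png")
E
```

```text
t 1.98 tcp [ 0.4893 -0.0274  0.0623] rpy [-3.1403  0.0042  0.1549] bed xy mm [-213.2 -183.8] F [0.7 0.2 0.6] w 0.08
```

View pics/c3.png

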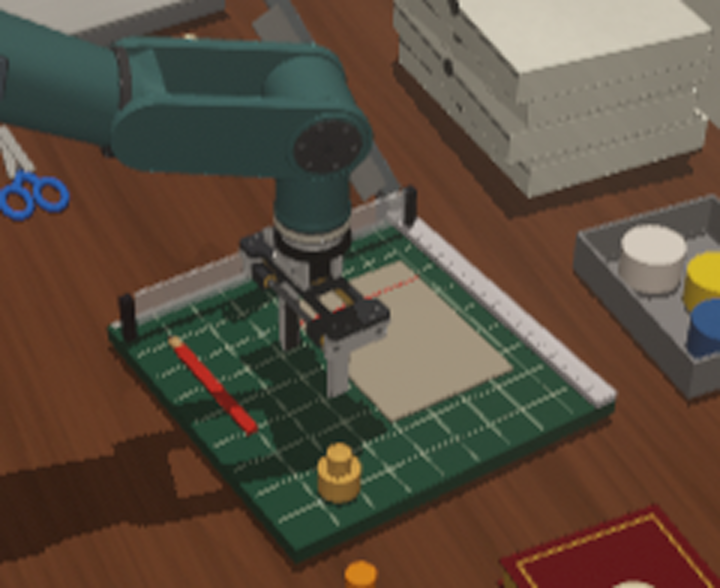

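The side view shows both fingers on the near side of the board, just above the bed, clear of the pencil (175–255, 340–430) and the weight (340,475). Lowering to the bed and starting the push.

Request:
{"method": "drive_tool", "body": {"series": [[0.08,[0,0,0.003],[0,0,0]],[0.08,[0,0,0.005],[0,0,0]],[0.08,[0.003,0,0.005],[0,0,0]],[0.08,[0.008,0,0.005],[0,0,0]],[0.08,[0.013,0,0.005],[0,0,0]]]}}

```text
time: 2.7
tool_pos: [0.5043, -0.0256, 0.0597]
ee_rot: [3.141, -0.001, 0.155]
wrist_force: [0.3, 0.3, -0.1]
width: 0.0801
finger_force: 0.0
```

```bash
python3 st.py
```

```text
t 2.7 tcp [ 0.5043 -0.0256  0.0597] rpy [ 3.1414e+00 -5.0000e-04  1.5480e-01] bed xy mm [-198.1 -184.3] F [ 0.3  0.3 -0.1] w 0.0801
```

Request:
{"method": "drive_tool", "body": {"series": [[0.08,[-0.002,0,0.0015],[0,0,0]],[0.08,[-0.002,0,0.003],[0,0,0]],[0.08,[0.003,0,0.003],[0,0,0]],[0.08,[0.008,0,0.003],[0,0,0]],[0.08,[0.013,0,0.003],[0,0,0]]]}}

```text
time: 3.32
tool_pos: [0.5167, -0.0236, 0.0564]
ee_rot: [-3.142, 0.001, 0.155]
wrist_force: [0.3, 0.1, -0.3]
width: 0.08
finger_force: 0.4
```

Request:
{"method": "drive_tool", "body": {"series": [[0.08,[0.005,0,0],[0,0,0]],[0.08,[0.01,0,0],[0,0,0]],[0.08,[0.014,0,0],[0,0,0]],[0.08,[0.017,0,0],[0,0,0]],[0.08,[0.02,0,0],[0,0,0]]]}}

```text
time: 3.95
tool_pos: [0.5364, -0.0205, 0.0564]
ee_rot: [3.141, 0.0, 0.155]
wrist_force: [0.1, -0.0, -0.2]
width: 0.0798
finger_force: 0.3
```

```bash
python3 st.py
```

```text
t 3.95 tcp [ 0.5364 -0.0205  0.0564] rpy [3.1415e+00 1.0000e-04 1.5480e-01] bed xy mm [-165.6 -184.3] F [ 0.1 -0.  -0.2] w 0.0798
```

Request:
{"method": "drive_tool", "body": {"series": [[0.08,[0.002,0,0],[0,0,0]],[0.08,[0.004,0,0],[0,0,0]],[0.08,[0.006,0,0],[0,0,0]],[0.08,[0.007,0,0],[0,0,0]],[0.08,[0.008,0,0],[0,0,0]]]}}

```text
time: 4.58
tool_pos: [0.542, -0.0197, 0.0563]
ee_rot: [3.142, 0.006, 0.155]
wrist_force: [-8.2, -1.4, 4.5]
width: 0.0801
finger_force: 4.2
```

```bash
python3 st.py
```

```text
t 4.58 tcp [ 0.542  -0.0197  0.0563] rpy [3.1415 0.0058 0.1549] bed xy mm [-160.  -184.4] F [-8.2 -1.4  4.5] w 0.0801
```

Request:
{"method": "drive_tool", "body": {"series": [[0.08,[-0.006,0,0],[0,0,0]],[0.08,[-0.014,0,0],[0,0,0]],[0.08,[-0.014,0,-0.03],[0,0,0]],[0.08,[-0.014,0.01,-0.07],[0,0,-0.15]],[0.08,[-0.01,0.03,-0.08],[0,0,-0.32]]]}}

```text
time: 5.2
tool_pos: [0.5407, -0.0506, 0.1404]
ee_rot: [3.137, -0.006, 0.482]
wrist_force: [-0.4, -0.7, -0.1]
width: 0.0799
finger_force: 0.0
```

```bash
python3 st.py -75 -311 138
python3 - <<'E'
from h import *
print(robot.get_obs()["joint_positions"].round(2) if hasattr(robot.get_obs()["joint_positions"],'round') else robot.get_obs()["joint_positions"])
E
```

```text
t 5.2 tcp [ 0.5407 -0.0506  0.1404] rpy [ 3.1372 -0.0062  0.4816] bed xy mm [-166.  -214.7] F [-0.4 -0.7 -0.1] w 0.0799
tool delta mm [ 55.3 120.4   3.3]
[-0.2   0.1   1.53  0.    1.5   0.89]
```

Request:
{"method": "drive_tool", "body": {"series": [[0.08,[0.011,0.024,0],[0,0,-0.178]],[0.08,[0.022,0.048,0],[0,0,-0.356]],[0.08,[0.033,0.072,0],[0,0,-0.534]],[0.08,[0.044,0.096,0],[0,0,-0.712]],[0.08,[0.055,0.12,0],[0,0,-0.89]]]}}

```text
time: 5.82
tool_pos: [0.6434, -0.1326, 0.1366]
ee_rot: [3.14, -0.0, 1.371]
wrist_force: [0.5, 0.1, -0.7]
width: 0.0801
finger_force: 0.0
```

Request:
{"method": "drive_tool", "body": {"series": [[0.08,[0,0,0],[0,0,-0.18]],[0.08,[0,0,0],[0,0,-0.361]],[0.08,[0,0,0.03],[0,0,-0.361]],[0.08,[0,0,0.055],[0,0,-0.361]],[0.08,[0,0,0.06],[0,0,-0.361]]]}}

```text
time: 6.45
tool_pos: [0.6413, -0.1317, 0.0741]
ee_rot: [-3.138, -0.002, 1.726]
wrist_force: [0.2, -0.4, 0.3]
width: 0.08
finger_force: 0.0
```

```bash
python3 st.py -75 -311 56.5
python3 - <<'E'
from h import *
im=snap("side","pics/side2.png"); im2=snap("top","pics/top2.png")
a=cv2.resize(im[210:370,240:440],None,fx=2,fy=2.4,interpolation=cv2.INTER_CUBIC); b=cv2.resize(im2[188:328,250:400],None,fx=2.6,fy=2.743,interpolation=cv2.INTER_CUBIC)
cv2.imwrite('pics/c4.png',np.hstack([a[:384],b[:384]]))
E
```

```text
t 6.45 tcp [ 0.6413 -0.1317  0.0741] rpy [-3.1382e+00 -1.8000e-03  1.7258e+00] bed xy mm [ -79.2 -310.3] F [ 0.2 -0.4  0.3] w 0.08
tool delta mm [-0.7  4.2 17.6]
```

View pics/c4.png

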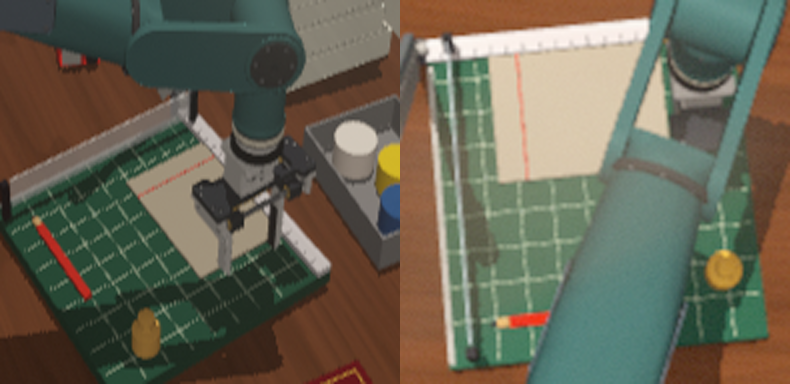

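The board's far edge now lies along the fence, and both fingers stand just off its right short end. Lowering, and measuring how far the line still has to go.

Request:
{"method": "drive_tool", "body": {"series": [[0.08,[0,0.002,0.01],[0,0,0]],[0.08,[0,0.003,0.018],[0,0,0]],[0.08,[0,0.003,0.0202],[0,0,0]],[0.08,[0.005,0.003,0.0202],[0,0,0]],[0.08,[0.01,0.003,0.0202],[0,0,0]]]}}

```text
time: 7.18
tool_pos: [0.6442, -0.1214, 0.0566]
ee_rot: [3.141, 0.0, 1.726]
wrist_force: [-1.1, -0.1, 0.2]
width: 0.0799
finger_force: 0.0
```

```bash
cat > gap.py <<'E'
from h import *
import sys
def measure(f,r0,r1,n0=None,n1=None):
    """r0,r1: approx red line ends px; distances in mm along bed v"""
    im=cv2.imread(f); c=lambda x,y:(250+(x+.5)/4.2-.5,188+(y+.5)/4.2-.5)
    # outer edge of steel strip: rise of green channel coming from the left
    pts=[]
    for y in range(218,318):
        x0=262.3+(y-250)*.0785
        if y<int(sys.argv[6] if len(sys.argv)>6 else 0): continue
        s=np.arange(x0-5,x0+2.5,.1); p=np.interp(s,np.arange(640),im[y,:,1].astype(float))
        bg=np.median(p[:20]); pk=p.max()
        if pk-bg<40: continue
        k=np.argmax(p>bg+.5*(pk-bg)); pts.append((s[k],y))
    vx,vy,x,y=cv2.fitLine(np.float32(pts),cv2.DIST_HUBER,0,.01,.001).ravel(); E=np.array([[x,y],[x+vx*10,y+vy*10]])
    rl=edge(im,r0,r1,3,"line",red)
    Y=np.radians(8.9); u=np.array([np.cos(Y),np.sin(Y)]); v=np.array([-u[1],u[0]])
    e=ray("top",E,.03)[:,:2]; r=ray("top",rl,.034)[:,:2]
    a=lambda l:np.degrees(np.arctan((l[1]-l[0])[1]/(l[1]-l[0])[0]))
    d=(e[1]-e[0])/np.linalg.norm(e[1]-e[0]); d*=np.sign(d@u); nv=np.array([-d[1],d[0]])
    print(len(pts),"edge ang",a(e).round(2),"red ang",a(r).round(2),"gap mm far,near",((e[0]-r)@nv*1e3).round(2), "red len",round(np.linalg.norm(r[0]-r[1])*1e3,1))
if __name__=="__main__":
    q=list(map(float,sys.argv[2:6])); measure(sys.argv[1],q[:2],q[2:])
E
python3 gap.py pics/top2.png 295 209 298.5 252; python3 st.py
```

```text
100 edge ang 8.8 red ang 8.83 gap mm far,near [111.84 111.9 ] red len 140.0
t 7.17 tcp [ 0.6442 -0.1214  0.0566] rpy [3.1411e+00 1.0000e-04 1.7258e+00] bed xy mm [ -74.7 -300.6] F [-1.1 -0.1  0.2] w 0.0799
```

Request:
{"method": "drive_tool", "body": {"series": [[0.08,[0.005,0,0],[0,0,0]],[0.08,[0.012,0,0],[0,0,0]],[0.08,[0.021,0,0],[0,0,0]],[0.08,[0.03,0,0],[0,0,0]],[0.08,[0.039,0,0],[0,0,0]]]}}

```text
time: 7.8
tool_pos: [0.6382, -0.0827, 0.0566]
ee_rot: [3.141, 0.001, 1.726]
wrist_force: [0.3, -1.1, 1.4]
width: 0.0805
finger_force: 0.8
```

Request:
{"method": "drive_tool", "body": {"series": [[0.08,[0.009,0,0],[0,0,0]],[0.08,[0.018,0,0],[0,0,0]],[0.08,[0.026,0,0],[0,0,0]],[0.08,[0.032,0,0],[0,0,0]],[0.08,[0.036,0,0],[0,0,0]]]}}

```text
time: 8.43
tool_pos: [0.6326, -0.0473, 0.0564]
ee_rot: [3.141, 0.0, 1.726]
wrist_force: [0.3, -2.0, 1.4]
width: 0.08
finger_force: 1.1
```

```bash
python3 st.py
python3 - <<'E'
from h import *
im2=snap("top","pics/top3.png")
cv2.imwrite('pics/c5.png',cv2.resize(im2[188:328,250:400],None,fx=4.2,fy=4.2,interpolation=cv2.INTER_CUBIC))
E
```

```text
t 8.43 tcp [ 0.6326 -0.0473  0.0564] rpy [3.1413e+00 4.0000e-04 1.7260e+00] bed xy mm [ -74.7 -225.7] F [ 0.3 -2.   1.4] w 0.08
```

View pics/c5.png

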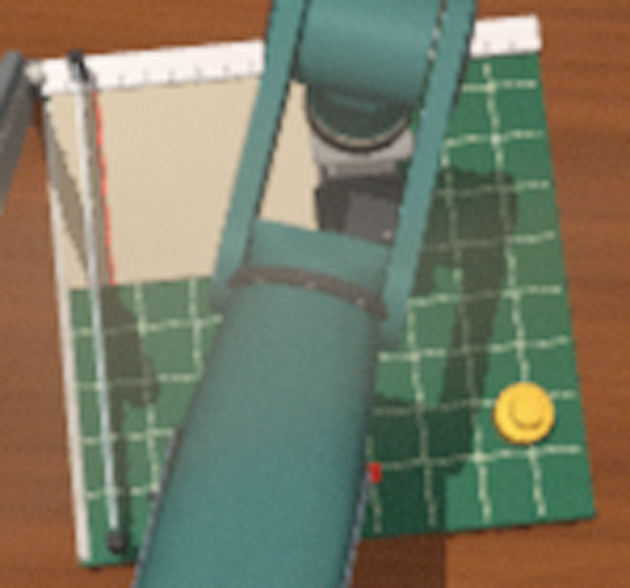

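The red line now runs from crop (97,95) to (112,280), still just inside the guard, with the far edge on the fence.

```bash
python3 gap.py pics/top3.png 273.1 211.5 276.5 252 258
```

```text
60 edge ang 8.78 red ang 8.77 gap mm far,near [41.11 41.08] red len 131.8
```

Request:
{"method": "drive_tool", "body": {"series": [[0.08,[0.007,0,0],[0,0,0]],[0.08,[0.015,0,0],[0,0,0]],[0.08,[0.023,0,0],[0,0,0]],[0.08,[0.03,0,0],[0,0,0]],[0.08,[0.036,0,0],[0,0,0]]]}}

```text
time: 9.1
tool_pos: [0.6268, -0.0115, 0.0562]
ee_rot: [-3.141, 0.0, 1.726]
wrist_force: [0.3, -1.7, 1.0]
width: 0.0799
finger_force: 0.9
```

```bash
python3 st.py
python3 - <<'E'
from h import *
snap("top","pics/top4.png")
E
python3 gap.py pics/top4.png 262 213 265 252 260
```

```text
t 9.1 tcp [ 0.6268 -0.0115  0.0562] rpy [-3.1415  0.      1.7261] bed xy mm [ -74.8 -189.4] F [ 0.3 -1.7  1. ] w 0.0799
58 edge ang 8.77 red ang 9.09 gap mm far,near [4.72 5.43] red len 126.8
```

Request:
{"method": "drive_tool", "body": {"series": [[0.08,[0.002,0,0],[0,0,0]],[0.08,[0.0035,0,0],[0,0,0]],[0.08,[0.0045,0,0],[0,0,0]],[0.08,[0.0049,0,0],[0,0,0]],[0.08,[0.0049,0,0],[0,0,0]]]}}

```text
time: 9.78
tool_pos: [0.6261, -0.0072, 0.0561]
ee_rot: [-3.141, -0.0, 1.726]
wrist_force: [0.3, -0.8, -1.1]
width: 0.0804
finger_force: 0.6
```

Request:
{"method": "drive_tool", "body": {"series": [[0.08,[-0.005,0,0],[0,0,0]],[0.08,[-0.015,0,0],[0,0,0]],[0.08,[-0.02,0,-0.04],[0,0,0]],[0.08,[-0.04,0,-0.08],[0,0,0]],[0.08,[-0.1,0,-0.08],[0,0,0]]]}}

```text
time: 10.4
tool_pos: [0.6444, -0.1054, 0.1419]
ee_rot: [3.132, 0.003, 1.73]
wrist_force: [1.1, -0.5, -0.7]
width: 0.0804
finger_force: 0.0
```

Request:
{"method": "drive_tool", "body": {"series": [[0.08,[-0.055,0,0],[0,0,0]],[0.08,[-0.11,0,0],[0,0,0]],[0.08,[-0.165,0,0],[0,0,0]],[0.08,[-0.165,0,0],[0,0,0]],[0.08,[-0.165,0,0],[0,0,0]]]}}

```text
time: 11.02
tool_pos: [0.6668, -0.2692, 0.1357]
ee_rot: [-3.141, -0.001, 1.725]
wrist_force: [-0.2, 0.8, -1.0]
width: 0.0797
finger_force: 0.0
```

```bash
python3 st.py
python3 - <<'E'
from h import *
im=snap("top","pics/top5.png"); s=snap("side","pics/side5.png")
b=cv2.resize(im[190:270,252:352],None,fx=4,fy=5,interpolation=cv2.INTER_CUBIC); a=cv2.resize(s[245:345,280:380],None,fx=4,fy=4,interpolation=cv2.INTER_CUBIC)
cv2.imwrite('pics/c6.png',np.hstack([b,a]))
E
python3 gap.py pics/top5.png 260.5 213 263.5 252 260
```

```text
t 11.03 tcp [ 0.6668 -0.2692  0.1357] rpy [-3.1411e+00 -1.3000e-03  1.7251e+00] bed xy mm [ -75.2 -450.1] F [-0.2  0.8 -1. ] w 0.0797
58 edge ang 8.8 red ang 8.67 gap mm far,near [1.02 0.73] red len 126.8
```

View pics/c6.png

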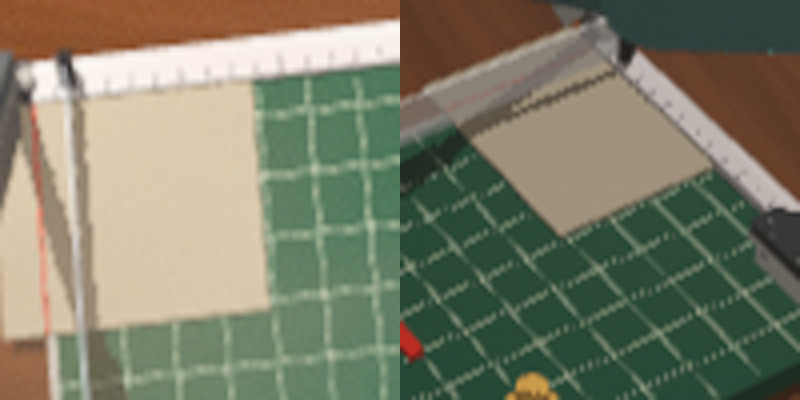

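The line lies nearly on the edge, in view from (33,105) to (50,335) in the top crop, and the strip overhangs. I'll cross-check this against the bed's right and near edges.

```bash
cat > chk.py <<'E'
from h import *
import sys
im=cv2.imread(sys.argv[1]); c=lambda x,y:(250+(x+.5)/4.2-.5,188+(y+.5)/4.2-.5)
o=lambda x,y:(252+x/4,190+y/5)
gr=lambda g:g[...,2]
P=lambda l,z:ray("top",l,z)[:,:2]
a=lambda l:np.degrees(np.arctan((l[1]-l[0])[1]/(l[1]-l[0])[0]))
a2=lambda l:np.degrees(np.arctan(-(l[1]-l[0])[0]/(l[1]-l[0])[1]))
Rr=P(edge(im,c(565,260),c(594,510),3,ch=gr),.03); N=P(edge(im,c(130,560),c(590,516),4,ch=gr),.03)
br=P(edge(im,o(255,95),o(268,300),3,ch=gr),.034); bn=P(edge(im,o(100,327),o(262,311),2.5,ch=gr),.034); bf=P(edge(im,o(90,97),o(240,83),2,ch=lambda g:g[...,0]),.034)
F=P(edge(im,c(290,73),c(530,52),2.5,ch=gr),.03)
Y=np.radians(8.85); u=np.array([np.cos(Y),np.sin(Y)]); v=np.array([-u[1],u[0]])
print("ang bedR",a(Rr),"boardR",a(br),"| fence",a2(F),"bedN",a2(N),"bnear",a2(bn),"bfar",a2(bf))
print("right gap",((br-Rr.mean(0))@v).mean()*1e3,"(205) | near gap",((bn-N.mean(0))@u).mean()*1e3,"(205) fence-near",((F.mean(0)-bn)@u).mean()*1e3,"fence-far",((F.mean(0)-bf)@u)*1e3)
E
python3 chk.py pics/top5.png
```

```text
ang bedR 9.90127665302655 boardR 8.661530231994243 | fence 8.729024967104404 bedN 8.799325901294171 bnear 8.829220789325186 bfar 8.341603655613234
right gap 208.37485284444966 (205) | near gap 204.37515501091548 (205) fence-near 151.60718851346002 fence-far [-1.51332014 -0.4472579 ]
```

```bash
sed -i "s/^Rr=P(edge(im,c(565,260),c(594,510)/Rr=P(edge(cv2.imread('pics\/top0.png'),c(543,70),c(592,500)/" chk.py; python3 chk.py pics/top5.png
python3 - <<'E'
import cv2,numpy as np
a=cv2.imread('pics/top5.png');
for y in (225,235,245): print(y,a[y,252:270].tolist())
for y in (262,270): print(y,a[y,258:270,1])
E
```

```text
ang bedR 8.907944317689891 boardR 8.661530231994243 | fence 8.729024967104404 bedN 8.799325901294171 bnear 8.829220789325186 bfar 8.341603655613234
right gap 204.34424587714537 (205) | near gap 204.37515501091548 (205) fence-near 151.60718851346002 fence-far [-1.51332014 -0.4472579 ]
225 [[84, 89, 100], [78, 87, 97], [120, 139, 154], [164, 190, 207], [177, 204, 221], [178, 206, 221], [177, 204, 221], [148, 174, 190], [101, 121, 156], [87, 107, 165], [103, 123, 159], [108, 132, 148], [111, 133, 149], [139, 164, 181], [166, 194, 211], [176, 203, 220], [181, 205, 221], [209, 220, 228]]
235 [[169, 195, 214], [174, 200, 217], [173, 200, 218], [174, 200, 218], [175, 200, 218], [175, 200, 218], [173, 199, 217], [174, 200, 218], [172, 199, 217], [147, 171, 227], [122, 149, 217], [123, 144, 178], [112, 134, 153], [114, 137, 152], [116, 137, 155], [116, 137, 155], [116, 137, 155], [166, 186, 203]]
245 [[149, 178, 201], [168, 195, 215], [169, 197, 215], [168, 195, 215], [170, 196, 215], [169, 197, 214], [169, 195, 215], [169, 195, 215], [169, 196, 214], [171, 197, 215], [135, 159, 228], [146, 171, 226], [171, 197, 216], [170, 197, 216], [159, 185, 202], [134, 158, 177], [114, 136, 155], [117, 140, 158]]
262 [106 105 105 104 105 116 180 204 178 135 131 131]
270 [102 100 100 100 100 100 140 188 195 160 128 128]
```

About 0.9 mm remains by both measures. I'll go back for a small final push along the fence.

Request:
{"method": "drive_tool", "body": {"series": [[0.08,[0.055,0,0],[0,0,0]],[0.08,[0.11,0,0],[0,0,0]],[0.08,[0.165,0,0],[0,0,0]],[0.08,[0.215,0,0],[0,0,0]],[0.08,[0.245,0,0.03],[0,0,0]]]}}

```text
time: 11.75
tool_pos: [0.6306, -0.0229, 0.1102]
ee_rot: [3.134, 0.002, 1.73]
wrist_force: [1.2, -0.8, 0.9]
width: 0.0801
finger_force: 0.0
```

Request:
{"method": "drive_tool", "body": {"series": [[0.08,[0,0,0.03],[0,0,0]],[0.08,[0,0,0.05],[0,0,0]],[0.08,[0,0,0.05],[0,0,0]],[0.08,[0.01,0,0.05],[0,0,0]],[0.08,[0.016,0,0.05],[0,0,0]]]}}

```text
time: 12.38
tool_pos: [0.6269, -0.0105, 0.0566]
ee_rot: [3.141, -0.0, 1.726]
wrist_force: [0.8, -0.0, -0.3]
width: 0.0799
finger_force: 0.0
```

Request:
{"method": "drive_tool", "body": {"series": [[0.08,[0.002,0,0],[0,0,0]],[0.08,[0.0035,0,0],[0,0,0]],[0.08,[0.0044,0,0],[0,0,0]],[0.08,[0.0049,0,0],[0,0,0]],[0.08,[0.0049,0,0],[0,0,0]]]}}

```text
time: 13.0
tool_pos: [0.6261, -0.0067, 0.0563]
ee_rot: [3.142, 0.0, 1.726]
wrist_force: [0.5, -1.3, 0.4]
width: 0.0804
finger_force: 0.5
```

```bash
python3 st.py
python3 - <<'E'
from h import *
snap("top","pics/top6.png")
E
python3 gap.py pics/top6.png 260 213 263 252 260
```

```text
t 13.0 tcp [ 0.6261 -0.0067  0.0563] rpy [3.1415e+00 4.0000e-04 1.7255e+00] bed xy mm [ -74.8 -184.5] F [ 0.5 -1.3  0.4] w 0.0804
58 edge ang 8.89 red ang 8.57 gap mm far,near [1.13 0.42] red len 126.8
```

Request:
{"method": "drive_tool", "body": {"series": [[0.08,[0.0003,0,0],[0,0,0]],[0.08,[0.0006,0,0],[0,0,0]],[0.08,[0.0006,0,0],[0,0,0]],[0.08,[0.0006,0,0],[0,0,0]]]}}

```text
time: 13.55
tool_pos: [0.626, -0.0058, 0.0563]
ee_rot: [3.141, 0.0, 1.726]
wrist_force: [0.7, -0.7, 0.2]
width: 0.0797
finger_force: 0.5
```

Request:
{"method": "drive_tool", "body": {"series": [[0.08,[-0.006,0,0],[0,0,0]],[0.08,[-0.015,0,0],[0,0,0]],[0.08,[-0.02,0,-0.04],[0,0,0.1]],[0.08,[-0.02,-0.03,-0.08],[0,0,0.27]],[0.08,[-0.02,-0.08,-0.08],[0,0,0.45]]]}}

```text
time: 14.18
tool_pos: [0.5526, -0.039, 0.1409]
ee_rot: [3.132, -0.001, 1.27]
wrist_force: [-0.7, 0.4, 0.9]
width: 0.0803
finger_force: 0.0
```

```bash
python3 st.py -177 -110 137
python3 - <<'E'
from h import *
snap("top","pics/top7.png")
E
python3 gap.py pics/top7.png 260 213 263 252 260;  python3 chk.py pics/top7.png
```

```text
t 14.18 tcp [ 0.5526 -0.039   0.1409] rpy [ 3.1323e+00 -1.2000e-03  1.2699e+00] bed xy mm [-152.4 -205.1] F [-0.7  0.4  0.9] w 0.0803
tool delta mm [ 74.5 -64.    3.4]
58 edge ang 8.82 red ang 8.79 gap mm far,near [-0.28 -0.36] red len 126.8
ang bedR 8.907944317689891 boardR 6.221860806142955 | fence 8.131941197225157 bedN 7.803616598736799 bnear 9.253906627340392 bfar 8.472638914453576
right gap 205.18388506984653 (205) | near gap 205.020105495907 (205) fence-near 152.00257631562692 fence-far [-0.72967259  0.06159989]
```

The line is within 0.3 mm and parallel. A last light squaring press from the near side follows.

Request:
{"method": "drive_tool", "body": {"series": [[0.07,[0.015,-0.013,0],[0,0,0.17]],[0.07,[0.03,-0.026,0],[0,0,0.34]],[0.07,[0.045,-0.039,0],[0,0,0.51]],[0.07,[0.06,-0.052,0],[0,0,0.68]],[0.07,[0.074,-0.064,0],[0,0,0.85]]]}}

```text
time: 14.85
tool_pos: [0.51, 0.0518, 0.1361]
ee_rot: [-3.141, 0.0, 0.42]
wrist_force: [-0.5, 0.3, 0.3]
width: 0.0704
finger_force: 0.0
```

Request:
{"method": "drive_tool", "body": {"series": [[0.07,[0,0,0],[0,0,0.14]],[0.07,[0,0,0],[0,0,0.271]],[0.07,[0,0,0.03],[0,0,0.271]],[0.07,[0,0,0.06],[0,0,0.271]],[0.07,[0,0,0.06],[0,0,0.271]]]}}

```text
time: 15.48
tool_pos: [0.5081, 0.0513, 0.0735]
ee_rot: [-3.14, 0.007, 0.155]
wrist_force: [0.7, 0.3, 0.0]
width: 0.07
finger_force: 0.0
```

```bash
python3 st.py -177 -110 56.5
```

```text
t 15.47 tcp [0.5081 0.0513 0.0735] rpy [-3.1405  0.0066  0.1548] bed xy mm [-182.4 -109. ] F [0.7 0.3 0. ] w 0.07
tool delta mm [ 5.5  1.  16.9]
```

Request:
{"method": "drive_tool", "body": {"series": [[0.07,[0,0,0.01],[0,0,0]],[0.07,[0,0,0.018],[0,0,0]],[0.07,[0,0,0.0202],[0,0,0]],[0.07,[0.008,0,0.0202],[0,0,0]],[0.07,[0.015,0,0.0202],[0,0,0]]]}}

```text
time: 16.1
tool_pos: [0.5262, 0.054, 0.0566]
ee_rot: [3.141, -0.001, 0.155]
wrist_force: [0.3, 0.1, 0.4]
width: 0.0701
finger_force: 0.0
```

Request:
{"method": "drive_tool", "body": {"series": [[0.07,[0.001,0,0],[0,0,0]],[0.07,[0.002,0,0],[0,0,0]],[0.07,[0.003,0,0],[0,0,0]],[0.07,[0.0035,0,0],[0,0,0]],[0.07,[0.004,0,0],[0,0,0]]]}}

```text
time: 16.73
tool_pos: [0.529, 0.0545, 0.0561]
ee_rot: [3.141, 0.0, 0.155]
wrist_force: [0.8, 0.6, -0.8]
width: 0.0703
finger_force: 0.0
```

```bash
python3 st.py
```

```text
t 16.73 tcp [0.529  0.0545 0.0561] rpy [3.1415 0.     0.1548] bed xy mm [-161.3 -109.1] F [ 0.8  0.6 -0.8] w 0.0703
```

Request:
{"method": "drive_tool", "body": {"series": [[0.07,[0.0005,0,0],[0,0,0]],[0.07,[0.001,0,0],[0,0,0]],[0.07,[0.0015,0,0],[0,0,0]],[0.07,[0.002,0,0],[0,0,0]],[0.07,[0.002,0,0],[0,0,0]]]}}

```text
time: 17.35
tool_pos: [0.5301, 0.0546, 0.056]
ee_rot: [3.141, 0.002, 0.155]
wrist_force: [-6.3, -1.6, 4.1]
width: 0.0702
finger_force: 2.7
```

Firm contact at 6 N, so I'll retreat and check.

Request:
{"method": "drive_tool", "body": {"series": [[0.07,[-0.005,0,0],[0,0,0]],[0.07,[-0.015,0,0],[0,0,0]],[0.07,[-0.02,0,-0.05],[0,0,0]],[0.07,[-0.02,0.02,-0.1],[0,0,0]],[0.07,[-0.03,0.07,-0.12],[0,0,0]]]}}

```text
time: 17.98
tool_pos: [0.514, -0.0185, 0.1802]
ee_rot: [3.14, -0.008, 0.159]
wrist_force: [0.8, -1.3, -0.5]
width: 0.0701
finger_force: 0.0
```

Request:
{"method": "drive_tool", "body": {"series": [[0.07,[-0.03,0.05,0],[0,0,0]],[0.07,[-0.06,0.1,0],[0,0,0]],[0.07,[-0.09,0.15,0],[0,0,0]],[0.07,[-0.11,0.2,0],[0,0,0]],[0.07,[-0.11,0.25,0],[0,0,0]]]}}

```text
time: 18.6
tool_pos: [0.441, -0.2847, 0.1767]
ee_rot: [3.14, -0.002, 0.153]
wrist_force: [1.0, 0.4, 0.1]
width: 0.0702
finger_force: 0.0
```

```bash
python3 st.py
python3 - <<'E'
from h import *
im=snap("top","pics/top8.png"); s=snap("side","pics/side8.png")
b=cv2.resize(im[188:328,230:400],None,fx=2.4,fy=2.8,interpolation=cv2.INTER_CUBIC); a=cv2.resize(s[215:385,220:400],None,fx=2,fy=392/170,interpolation=cv2.INTER_CUBIC)
cv2.imwrite('pics/c8.png',np.hstack([b,a[:392]]))
E
python3 gap.py pics/top8.png 260 213 263 252 260;  python3 chk.py pics/top8.png
```

```text
t 18.6 tcp [ 0.441  -0.2847  0.1767] rpy [ 3.1401e+00 -1.7000e-03  1.5330e-01] bed xy mm [-300.8 -430.6] F [1.  0.4 0.1] w 0.0702
58 edge ang 8.84 red ang 8.78 gap mm far,near [-0.25 -0.37] red len 126.8
ang bedR 8.907944317689891 boardR 9.028910394570861 | fence 8.720776618264411 bedN 9.254721040301582 bnear 8.832695789150746 bfar 8.453812430576303
right gap 205.53828231507305 (205) | near gap 207.6556827913929 (205) fence-near 151.39729031573606 fence-far [-1.39334309 -0.56258321]
```

View pics/c8.png

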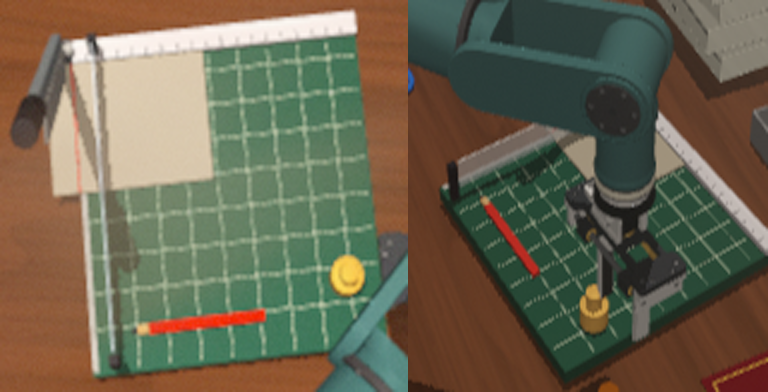

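The board lies against the fence with its line on the cutting edge (crop (68,60) to (82,190)). Nothing else has moved and the gripper is clear, so I'm handing in.

```bash
python3 -c "
from bench import robot; print(robot.close_job())"
```

```text
the job is handed in; nothing more can be done
None
```

The job is handed in: the board is square against the fence, its red line measured within about 0.4 mm of the cutting edge. Only the waste strip overhangs, and nothing else was moved.

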